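# Clear the casting mould and run its seam

### The job

A clay pot has been left standing on the seam of the casting mould: nest it gently and upright, fully down, in the matching collared pot on the bench and let go of it. Then take the hooked seam scraper by its handle and run its tip slowly along the mould's stepped seam, down in the groove without pressing hard, from the end beside the round pouring boss through both corners to the other end. Finally lay the scraper back in the two notches of its rest, hook hanging down, without disturbing the other things on the bench.

Things in the scene. Friction and masses are not known exactly. Their poses are not given: they have to be found in the camera images.
- mould: fixed metal mould block, 150 (x) x 120 (y) x 45 mm tall; origin under its centre, z up. A stepped seam groove 12 mm wide, 9 mm deep, upright walls, open at both ends, parts its flat top: centre line in mould frame x -75 to 0 at y +20, then at x 0 from y +20 to -20, then x 0 to +75 at y -20 mm. Round boss 26 mm wide, 12 tall on top at x -56, y +43, by the first end
- seam0 (a point): point 0 of 0 to 6 on the groove's centre line, near the boss end, level with the mould's top face (groove floor 9 mm below), at x -62, y 20 mm in the mould's frame; axes as the mould's
- seam1 (a point): point 1 of 0 to 6 on the groove's centre line, halfway along the first straight, level with the mould's top face (groove floor 9 mm below), at x -32, y 20 mm in the mould's frame; axes as the mould's
- seam2 (a point): point 2 of 0 to 6 on the groove's centre line, at the first corner, level with the mould's top face (groove floor 9 mm below), at x 0, y 20 mm in the mould's frame; axes as the mould's
- seam3 (a point): point 3 of 0 to 6 on the groove's centre line, midway between the corners, level with the mould's top face (groove floor 9 mm below), at x 0, y 0 mm in the mould's frame; axes as the mould's
- seam4 (a point): point 4 of 0 to 6 on the groove's centre line, at the second corner, level with the mould's top face (groove floor 9 mm below), at x 0, y -20 mm in the mould's frame; axes as the mould's
- seam5 (a point): point 5 of 0 to 6 on the groove's centre line, halfway along the last straight, level with the mould's top face (groove floor 9 mm below), at x 32, y -20 mm in the mould's frame; axes as the mould's
- seam6 (a point): point 6 of 0 to 6 on the groove's centre line, near the far end, level with the mould's top face (groove floor 9 mm below), at x 62, y -20 mm in the mould's frame; axes as the mould's
- pot: loose clay pot, about 0.2 kg, standing on the mould's top over the seam, 85 mm tall; origin at the centre of its underside, z up. The lower 42 mm is a tapered cup (38 mm wide at the foot, 47 above), the upper 43 mm a straight round collar 60 mm across outside, 52 inside. Grip it across the collar's upper half
- base_pot: the matching pot, same shape and size as the other, empty and loose, standing on the bench; origin at the centre of its underside, z up. When nested the other pot's collar rests on this one's rim, with its underside 43 mm above this one's underside and about 2 mm side play
- scraper: loose hooked seam scraper, 0.12 kg: straight wooden handle 120 x 16 (wide) x 18 mm (tall) along its x axis, origin at the handle's centre, z up; a steel rod 6 mm thick leaves its +x end and is bent straight down. It starts lying in the rest with the hook hanging down
- tip (a point): lowest point of the scraper's round-ended 6 mm steel tip: 72 mm ahead (+x) of the handle's centre and 55 mm below it
- rest: fixed dark steel rest, base 130 (x) x 60 x 8 mm, origin under its centre, z up. Two posts at x -43 and +43 mm, 10 mm thick, 40 wide, each with a 26 mm wide notch: floor 62, cheeks 82 mm above the bench. The handle lies along x in both notches, its centre 71 mm up and midway between the posts; 76 mm are free between them for fingers
- ingot_a: a tin ingot bar, 110 x 36 x 22 mm, lying on the bench; leave it alone. Origin at the underside's centre
- ingot_b: a second tin ingot bar, 110 x 36 x 22 mm, lying on the bench; leave it alone. Origin at the underside's centre
- wide_pot: a wide clay bowl, 120 mm across and 55 mm tall (not the matching pot); leave it alone. Origin at the underside's centre
- mallet: a hammer, 200 mm long, lying on the bench; leave it alone. Origin at its underside
- jar: a glass jar, 60 mm across and 80 mm tall; leave it alone. Origin at the underside's centre
- ladle: a long spoon, 200 mm, lying on the bench; leave it alone. Origin at its underside
Not all that is in view belongs to the job. What is shaped like the pot but green or yellow is not meant. What is shaped like the rest but green is not meant.

How it is judged:
By the outcome, as a careful person would: the job done as asked, in the order asked, and still so for the second after the job is handed in, with the robot touching nothing.
It also fails if it takes over 69 s, if anything falls off the work surface, if the arm or the gripper's body presses on something with over 40 N, if the wrist force passes 120 N, or if a joint passes its speed limit or range.

### The arm

A 6-joint arm with a two-finger parallel gripper is mounted at the origin on the work surface. World frame = base frame: x ahead of the robot, y to its left, z up, the work surface at z = 0. Lengths are in m, angles in rad, forces in N, time in s.
With the tool pointing down it reaches from about 0.25 to 0.8 m from the base axis. Payload 8.5 kg.
Tool frame: the origin (TCP) lies between the finger pads; the fingertips stand 14 mm ahead of it and the grasp point (between the pads) lies 5 mm behind it; z points along the fingers, y is the direction in which the jaws open and shut (so a half turn about z gives the same grasp; the last joint's range is limited). The gripper opens to 85 mm and grips with 20 to 120 N. Pads are 22 mm wide; open, the fingers measure 114 mm over their backs; the gripper's body (76 mm by 85 mm) begins 54 mm behind the grasp point. The pads swing forward as they close: fully open they stand 13 mm farther back than shut.
Start: joints at [-1.106, 0.238, -0.013, 1.319, 0, 1.571], TCP at [0.235, -0.469, 0.245] pointing down, gripper open.
Joint ranges: [-2.66, 2.66], [-1.03, 1.9], [-1.14, 1.46], [-1.82, 2.27], [-1.45, 1.34], [-3.14, 3.14]. Speed limits (rad/s): [2.22, 2.22, 2.79, 3.14, 3.14, 3.14].

### API

Orientations are given as a unit quaternion [x, y, z, w].
In Python, from cell import manip, vision gives the robot as it stands.
- The arm moves only by the tool servo_tool, never from a script. Its arguments are lists of equal length, an entry for each row: "linear": the shift along the tool's x, y, z in m, a list of three; "delta_rot": the turn, a rotation vector about the tool's x, y, z in rad, a list of three; "claw": the opening, from 0 (shut) to 1 (fully open). In form: {"linear": [[dx, dy, dz], ...], "delta_rot": [[rx, ry, rz], ...], "claw": [claw, ...]}. A call has 1 to 20 rows; each row shifts and turns the commanded pose from where the row before left it, along the tool's axes as they then stand; what a row does not reach is not made up. A row lasts 1/10 s, in which the tool goes at most 50 mm and 8.59 degrees, less where a joint would pass 70% of its speed; a pose out of reach is approached as far as the arm can. A call with a gripper value outside its range is refused whole. The fingers move at their own pace and stop on an object; "squeeze" is the grip in N (left out, the last holds). Time passes only in rows, so rows that do not move let the fingers close. It gives the time, the measured TCP pose, the force and the opening at its end, in the units of the state.
- manip.get_state(): the state, without advancing time (a new reading comes with each control period).
- vision.snapshot(name): name is "scene" or "top"; returns (picture, depth): 384x512x3 uint8, red, green, blue; 384x512 float32, m along the optical axis (not along the pixel's ray), 0 where there is no reading.
- vision.camera_params(name): a dict with "mtx" (3x3 intrinsics, pixels), "R" (3x3) and "t" (3): a world point X has camera coordinates R X + t. Camera axes: x right, y down, z forward; pixel columns grow to the right and rows downward; lengths in m; the calibration is good to about 2 mm. A picture is of the moment at which its call begins. camera_params takes no time and is no camera call.
- manip.job_done(): hands the job in, once; it reports no verdict.
The state is a dict: "time_s": time; "qpos": joint angles; "qvel": joint speeds; "joint_efforts": joint torques, N m; "position": TCP position; "tcp_rot": TCP orientation; "wrist_force": force on the tool from outside, world axes, zero at the start; "wrist_torque": the same for the moment, N m; "gripper_width": finger opening in m.
Only numpy, scipy, OpenCV 4.12 (cv2) and the standard library are available. Lean on these libraries where they do the work, as an engineer would, in place of code of your own. Each camera call takes 0.05 s, during which the arm holds its last target. There are 200 camera calls.

## Working session

There is one attempt and no reset: what is moved stays moved. The work goes in short steps, Python scripts to look and compute and a tool call to move; the robot and the scene stay as the last step left them, time stands still between calls to the robot, and variables do not carry over. Pictures are saved under pics/ and viewed, about 8 in all and at most 12, crops included, and the job is handed in when it is done.

Besides the shell and the picture viewer there is one more tool, called as a command line: name --argument value ..., lists and objects as JSON in quotes. servo_tool: Moves the arm, as the interface text tells. Its arguments: {"type":"object","properties":{"linear":{"type":"array","items":{"type":"array","items":{"type":"number"}}},"delta_rot":{"type":"array","items":{"type":"array","items":{"type":"number"}}},"claw":{"type":"array","items":{"type":"number"}},"squeeze":{"type":"number"}},"required":["linear","delta_rot","claw"]}

```bash
mkdir -p pics; ls
python3 - <<'E'
from cell import manip, vision
import cv2,numpy as np
for n in("scene","top"):
    im,d=vision.snapshot(n); np.savez(f"pics/{n}0.npz",im=im,d=d)
    cv2.imwrite(f"pics/{n}0.png",im[...,::-1])
    p=vision.camera_params(n);print(n,p)
a=cv2.imread("pics/scene0.png");b=cv2.imread("pics/top0.png")
s=manip.get_state();print(s)
E
```

```text
pics
scene {'mtx': array([[377.025109  ,   0.        , 256.25305673],
       [  0.        , 377.025109  , 194.34872733],
       [  0.        ,   0.        ,   1.        ]]), 'R': array([[-0.22822947,  0.97339851, -0.02016551],
       [ 0.60481013,  0.12551592, -0.78641621],
       [-0.76296528, -0.19167966, -0.61736771]]), 't': array([ 0.06515392, -0.29864638,  1.64027652])}
top {'mtx': array([[407.93921199,   0.        , 257.45149582],
       [  0.        , 407.93921199, 190.11485352],
       [  0.        ,   0.        ,   1.        ]]), 'R': array([[ 0.02707693, -0.99958472, -0.00986077],
       [-0.98144611, -0.02470989, -0.19013932],
       [ 0.1898167 ,  0.0148262 , -0.9817076 ]]), 't': array([0.06200764, 0.554881  , 1.05157723])}
{'time_s': 0.1, 'qpos': array([-1.10599082e+00,  2.38721902e-01, -1.41537426e-02,  1.31920036e+00,
       -6.52153873e-06,  1.57078809e+00]), 'qvel': array([ 0.00053712, -0.00149692,  0.00017878, -0.00178637, -0.00030919,
        0.00091453]), 'joint_efforts': array([ 2.25617559e-04, -5.39718997e+01,  3.46997988e+01,  1.33761702e-02,
        1.64297631e-05,  2.55878842e-05]), 'position': array([ 0.23517303, -0.46899193,  0.24474763]), 'tcp_rot': array([ 9.73114663e-01,  2.30320307e-01, -1.50535590e-04, -6.21885645e-04]), 'wrist_force': array([-1.17666128, -0.55194329,  0.49641091]), 'wrist_torque': array([-0.01177645, -0.03639491, -0.01712131]), 'gripper_width': 0.08569190939163882}
```

View pics/top0.png

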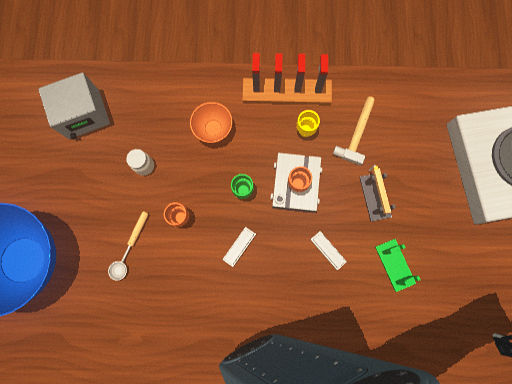

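View pics/scene0.png

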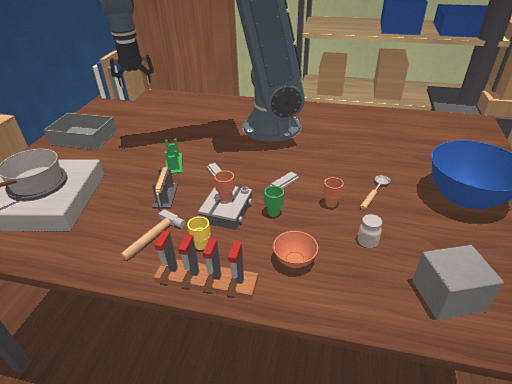

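Candidates:
- **Pots:** the terracotta pot at top-view (300,180) stands on the mould, so it is the pot. The terracotta one at (176,215) is the base pot. Green (242,186), yellow (308,123) and the wide bowl (211,123) are not meant.
- **Rest:** the dark one at (378,195) holds the scraper. Green (397,265) is not meant.
- **Boss:** at (279,200) on the mould.

I'll confirm with a crop and measure.

```bash
cat > h.py <<'E'
import numpy as np,cv2
from cell import vision,manip
def cloud(n,d):
    p=vision.camera_params(n);K=p["mtx"];v,u=np.mgrid[:384,:512]
    c=np.stack([(u-K[0,2])/K[0,0]*d,(v-K[1,2])/K[1,1]*d,d],-1)
    w=(c-p["t"])@p["R"]; w[d==0]=np.nan
    return w
def ray(n,uv,z):
    p=vision.camera_params(n);K=p["mtx"];o=-p["R"].T@p["t"]
    r=p["R"].T@np.linalg.inv(K)@np.array([*uv,1.]);return o+r*(z-o[2])/r[2]
def proj(n,X):
    p=vision.camera_params(n);c=p["mtx"]@(p["R"]@np.asarray(X)+p["t"]);return c[:2]/c[2]
E
python3 - <<'E'
from h import *
tot=[]
for n in("top","scene"):
    f=np.load(f"pics/{n}0.npz");im=f["im"];w=cloud(n,f["d"])
    hsv=cv2.cvtColor(im,cv2.COLOR_RGB2HSV)
    g=lambda u,v:w[v,u].round(3)
    Z=w[...,2]
    if n=="top":
        print("table",np.nanmedian(Z[270:300,150:210]))
        P=[(300,180),(176,215),(378,195),(310,200),(280,165)]
    else: P=[(225,178),(333,183),(161,184),(222,210),(215,195)]
    for q in P: print(n,q,g(*q))
    cs={"pot":((300,180),.13) ,"base":((176,215),.085)} if n=="top" else {"pot":((225,178),.13),"base":((333,183),.085)}
    for k,(c,z) in cs.items():
        y,x=np.mgrid[:384,:512];near=np.hypot(x-c[0],y-c[1])<28
        m=near&(hsv[...,1]>120)&(abs(Z-z)<.006)
        pts=w[m][:,:2].astype(np.float32)
        (cx,cy),r=cv2.minEnclosingCircle(pts);print(n,k,m.sum(),"circ",round(cx,4),round(cy,4),round(r,4),np.nanmedian(Z[m]))
    pot=ray(n,cs["pot"][0],.13)
    m=(abs(Z-.045)<.005)&(np.hypot(w[...,0]-pot[0],w[...,1]-pot[1])<.12)&(hsv[...,1]<60)
    m=cv2.morphologyEx(m.astype(np.uint8),cv2.MORPH_OPEN,np.ones((2,2)))>0
    print(n,"mould",m.sum(),cv2.minAreaRect(w[m][:,:2].astype(np.float32)))
    hc=ray(n,(378,190) if n=="top" else (161,184),.08)
    m=(Z>.07)&(Z<.095)&(np.hypot(w[...,0]-hc[0],w[...,1]-hc[1])<.1)&(hsv[...,1]>90)
    print(n,"handle",m.sum(),np.nanmedian(Z[m]),cv2.minAreaRect(w[m][:,:2].astype(np.float32)))
im=cv2.imread("pics/top0.png")
a=cv2.resize(im[140:240,150:260],None,fx=3.6,fy=3.6,interpolation=cv2.INTER_CUBIC)
b=cv2.resize(im[140:240,262:402],None,fx=5.6,fy=5.6,interpolation=cv2.INTER_CUBIC)
cv2.imwrite("pics/crop1.png",b)
E
```

```text
table -0.0007858967205744173
top (300, 180) [ 0.584 -0.039  0.052]
top (176, 215) [0.486 0.304 0.005]
top (378, 195) [ 0.556 -0.261  0.008]
top (310, 200) [ 0.531 -0.067  0.046]
top (280, 165) [0.627 0.016 0.046]
top pot 125 circ 0.573 -0.0316 0.03 0.12940215561787977
top base 120 circ 0.479 0.2903 0.03 0.08421576852087127
top mould 1549 ((0.5853273868560791, -0.03605974465608597), (0.12407655268907547, 0.15872228145599365), 84.97270965576172)
top handle 334 0.07919724231213593 ((0.5598481893539429, -0.25503411889076233), (0.12644223868846893, 0.039913009852170944), 18.572404861450195)
scene (225, 178) [ 0.547 -0.036  0.099]
scene (333, 183) [0.454 0.292 0.062]
scene (161, 184) [ 0.589 -0.236  0.077]
scene (222, 210) [ 0.631 -0.024  0.041]
scene (215, 195) [ 0.565 -0.068  0.041]
scene pot 73 circ 0.5742 -0.0303 0.0305 0.12662441184721995
scene base 70 circ 0.4792 0.2916 0.032 0.08218556469584308
scene mould 764 ((0.559035062789917, -0.022656045854091644), (0.1149260476231575, 0.20212800800800323), 85.14125061035156)
scene handle 131 0.07681903895220561 ((0.5611136555671692, -0.2514338195323944), (0.12857648730278015, 0.0228384081274271), 11.811661720275879)
```

View pics/crop1.png

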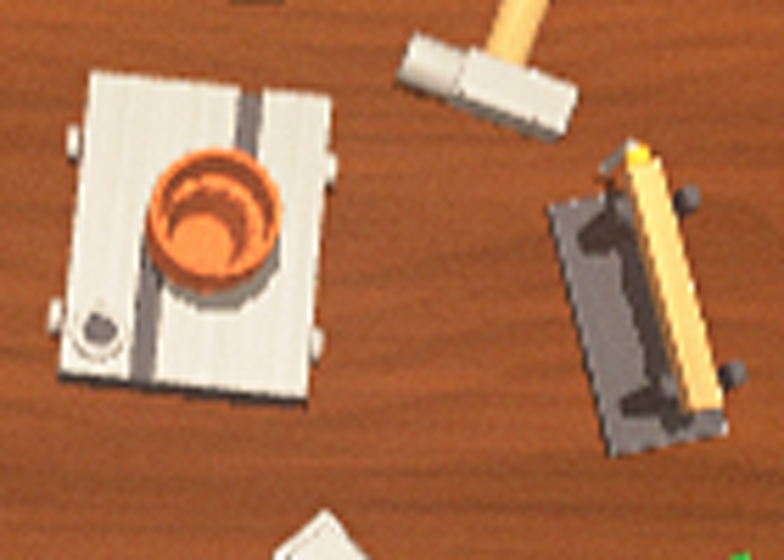

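The crop shows the pot on the mould seam, with the boss at the near-left corner (crop 100,325). Mould x is therefore roughly world x, with a few degrees of yaw. The scraper lies in the dark rest with its hook at the far end (crop 610,160), yaw about 15°. Heights and radii (130/85 mm rims, r = 30 mm) match what was given. Moving to the pot now.

servo_tool --linear '[[0.0333, -0.016, 0.003], [0.0333, -0.016, 0.003], [0.0333, -0.016, 0.003], [0.0333, -0.016, 0.003], [0.0333, -0.016, 0.003], [0.0333, -0.016, 0.003], [0.0333, -0.016, 0.003], [0.0333, -0.016, 0.003], [0.0333, -0.016, 0.003], [0.0333, -0.016, 0.003], [0.0333, -0.016, 0.003], [0.0333, -0.016, 0.003], [0.0333, -0.016, 0.003], [0.0333, -0.016, 0.003], [0.0333, -0.016, 0.003], [0, 0, 0], [0, 0, 0], [0, 0, 0], [0, 0, 0], [0, 0, 0]]' --delta_rot '[[0, 0, 0], [0, 0, 0], [0, 0, 0], [0, 0, 0], [0, 0, 0], [0, 0, 0], [0, 0, 0], [0, 0, 0], [0, 0, 0], [0, 0, 0], [0, 0, 0], [0, 0, 0], [0, 0, 0], [0, 0, 0], [0, 0, 0], [0, 0, -0.1457], [0, 0, -0.1457], [0, 0, -0.1457], [0, 0, -0.1457], [0, 0, 0]]' --claw '[1, 1, 1, 1, 1, 1, 1, 1, 1, 1, 1, 1, 1, 1, 1, 1, 1, 1, 1, 1]' --squeeze 30

```text
time_s: 2.1
position: [0.5741, -0.0307, 0.1999]
tcp_rot: [0.865, 0.501, -0.0, -0.0]
wrist_force: [-0.0, -0.5, -0.5]
gripper_width: 0.0852
```

```bash
cat >> h.py <<'E'
from scipy.spatial.transform import Rotation as Ro
def st(target=None,dyaw=0):
    s=manip.get_state();r=Ro.from_quat(s["tcp_rot"])
    X=r.as_matrix()[:,0];Zt=r.as_matrix()[:,2]
    print("t",s["time_s"],"p",s["position"].round(4),"yaw",round(np.degrees(np.arctan2(X[1],X[0])),2),"z",Zt.round(4),"F",s["wrist_force"].round(1),"w",round(s["gripper_width"],4),"q6",s["qpos"].round(2))
    if target is not None: print("tool delta",r.inv().apply(np.array(target)-s["position"]).round(4))
    return s
E
python3 -c "
from h import *
st([.5736,-.031,.113])"
```

```text
t 2.1 p [ 0.5741 -0.0307  0.1999] yaw 60.16 z [-8.e-04  2.e-04 -1.e+00] F [-0.  -0.5 -0.5] w 0.0852 q6 [-0.05  0.34  0.02  1.25  0.    2.04]
tool delta [-0.0004 -0.0002  0.0869]
```

servo_tool --linear '[[0, 0, 0.015], [0, 0, 0.015], [0, 0, 0.015], [0, 0, 0.015], [0, 0, 0.012], [0, 0, 0.01], [0, 0, 0.005], [0, 0, 0], [0, 0, 0], [0, 0, 0], [0, 0, 0], [0, 0, 0], [0, 0, 0], [0, 0, 0], [0, 0, 0]]' --delta_rot '[[0, 0, 0], [0, 0, 0], [0, 0, 0], [0, 0, 0], [0, 0, 0], [0, 0, 0], [0, 0, 0], [0, 0, 0], [0, 0, 0], [0, 0, 0], [0, 0, 0], [0, 0, 0], [0, 0, 0], [0, 0, 0], [0, 0, 0]]' --claw '[1, 1, 1, 1, 1, 1, 1, 1, 0.6, 0.5, 0.5, 0.5, 0.5, 0.5, 0.5]' --squeeze 30

```text
time_s: 3.6
position: [0.5746, -0.0308, 0.1142]
tcp_rot: [0.866, 0.5, 0.001, 0.0]
wrist_force: [-2.1, 0.8, 6.1]
gripper_width: 0.0599
```

```bash
python3 -c "
from h import *
st([.479,.291,.22])"
```

```text
t 3.6 p [ 0.5746 -0.0308  0.1142] yaw 60.02 z [ 0.0013  0.     -1.    ] F [-2.1  0.8  6.1] w 0.0599 q6 [-0.05  0.39 -0.13  1.04  0.    2.04]
tool delta [ 0.2311 -0.2435 -0.1059]
```

servo_tool --linear '[[0, 0, 0], [0, 0, -0.01], [0, 0, -0.02], [0, 0, -0.025], [0, 0, -0.025], [0.01, -0.011, -0.002], [0.0221, -0.0225, -0.002], [0.0221, -0.0225, -0.002], [0.0221, -0.0225, -0.002], [0.0221, -0.0225, -0.002], [0.0221, -0.0225, -0.002], [0.0221, -0.0225, -0.002], [0.0221, -0.0225, -0.002], [0.0221, -0.0225, -0.002], [0.0221, -0.0225, -0.002], [0.015, -0.02, 0], [0.0072, -0.01, 0], [0, 0, 0], [0, 0, 0]]' --delta_rot '[[0, 0, 0], [0, 0, 0], [0, 0, 0], [0, 0, 0], [0, 0, 0], [0, 0, 0], [0, 0, 0], [0, 0, 0], [0, 0, 0], [0, 0, 0], [0, 0, 0], [0, 0, 0], [0, 0, 0], [0, 0, 0], [0, 0, 0], [0, 0, 0], [0, 0, 0], [0, 0, 0], [0, 0, 0]]' --claw '[0.5, 0.5, 0.5, 0.5, 0.5, 0.5, 0.5, 0.5, 0.5, 0.5, 0.5, 0.5, 0.5, 0.5, 0.5, 0.5, 0.5, 0.5, 0.5]' --squeeze 30

```text
time_s: 5.5
position: [0.4785, 0.2908, 0.213]
tcp_rot: [0.866, 0.5, -0.0, 0.0]
wrist_force: [-0.2, -1.3, -2.4]
gripper_width: 0.0599
```

Run:
```python
from h import *
st([.479,.291,.112])
for n in("top","scene"):
    im,d=vision.snapshot(n); np.savez(f"pics/{n}1.npz",im=im,d=d); cv2.imwrite(f"pics/{n}1.png",im[...,::-1])
    print([proj(n,p).round() for p in([.479,.291,.085],[.479,.291,.19])])
a=cv2.imread("pics/top1.png")[140:240,255:405];b=cv2.imread("pics/scene1.png")[100:240,270:400]
a=cv2.resize(a,None,fx=5,fy=5,interpolation=cv2.INTER_CUBIC)
cv2.imwrite("pics/mould1.png",a)
cv2.imwrite("pics/hang1.png",cv2.resize(b,None,fx=4,fy=4,interpolation=cv2.INTER_CUBIC))
```

```text
t 5.5 p [0.4785 0.2908 0.213 ] yaw 60.05 z [-5.e-04 -6.e-04 -1.e+00] F [-0.2 -1.3 -2.4] w 0.0599 q6 [ 0.55  0.31  0.    1.27 -0.    2.64]
tool delta [0.0006 0.0004 0.101 ]
[array([174., 214.]), array([165., 208.])]
[array([333., 182.]), array([337., 153.])]
```

View pics/hang1.png

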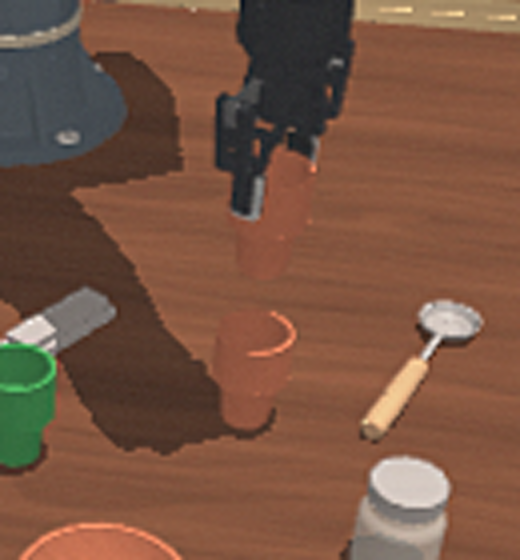

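View pics/mould1.png

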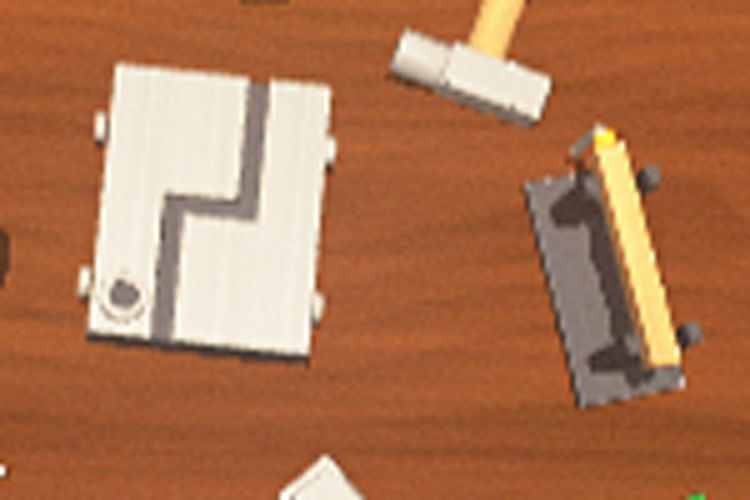

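The pot hangs upright over the base pot, and the seam is now clear. Lowering gently; mould measurement in the same step.

servo_tool --linear '[[0.0003, 0.0002, 0.015], [0.0003, 0.0002, 0.02], [0, 0, 0.018], [0, 0, 0.01], [0, 0, 0.005], [0, 0, 0.005], [0, 0, 0.005], [0, 0, 0.005], [0, 0, 0.004], [0, 0, 0.004], [0, 0, 0.003], [0, 0, 0.002], [0, 0, 0]]' --delta_rot '[[0, 0, 0], [0, 0, 0], [0, 0, 0], [0, 0, 0], [0, 0, 0], [0, 0, 0], [0, 0, 0], [0, 0, 0], [0, 0, 0], [0, 0, 0], [0, 0, 0], [0, 0, 0], [0, 0, 0]]' --claw '[0.5, 0.5, 0.5, 0.5, 0.5, 0.5, 0.5, 0.5, 0.5, 0.5, 0.5, 0.5, 0.5]' --squeeze 30

```text
time_s: 6.9
position: [0.4793, 0.2913, 0.1171]
tcp_rot: [0.866, 0.5, -0.0, -0.0]
wrist_force: [0.6, 1.4, -1.8]
gripper_width: 0.0602
```

Run:
```python
from h import *
st([.479,.291,.112])
f=np.load("pics/top1.npz");im=f["im"];hsv=cv2.cvtColor(im,cv2.COLOR_RGB2HSV);w=cloud("top",f["d"])
# mould top face via colour mask, rays onto z=.045
m=np.zeros((384,512),np.uint8);m[150:212,268:325]=255
white=((hsv[...,1]<70)&(hsv[...,2]>120)).astype(np.uint8)*255&m
c=np.vstack([k for k in cv2.findContours(white,0,1)[0] if len(k)>15])[:,0]
R=lambda px,z:np.array([ray("top",q,z)[:2] for q in px],np.float32)
# oblique edge lines: long sides (pixels of left/right extents per row)
def lines(z):
    out={}
    e=lambda a:np.array(a,float)
    hi=cv2.resize(im.astype(np.float32),None,fx=1,fy=1)
    out['bbox']=cv2.minAreaRect(R(c,z))
    return out
print(lines(.045))
# groove: dark pixels inside mould polygon; centre lines by intensity-weighted centroid
g=im.astype(float).mean(-1)
def rowc(v,lo,hi):
    x=np.arange(lo,hi+1);a=np.clip(170-g[v,lo:hi+1],0,None);return (x*a).sum()/a.sum()
def colc(u,lo,hi):
    y=np.arange(lo,hi+1);a=np.clip(170-g[lo:hi+1,u],0,None);return (y*a).sum()/a.sum()
print(g[160,300:312].round(),g[195,283:296].round(),g[175:190,297].round())
s2=[(rowc(v,302,311),v) for v in range(159,179)]
s1=[(rowc(v,284,293),v) for v in range(185,205)]
s3=[(u,colc(u,176,186)) for u in range(294,301)]
for nm,s in(("first",s1),("last",s2),("cross",s3)):
    P=R(s,.0405);vx,vy,x0,y0=cv2.fitLine(P,cv2.DIST_HUBER,0,.01,.01).ravel()
    print(nm,"pt",x0.round(4),y0.round(4),"ang",np.degrees(np.arctan2(vy,vx)).round(2),"ends",P[0].round(4),P[-1].round(4))
# boss
```

```text
t 6.9 p [0.4793 0.2913 0.1171] yaw 60.03 z [-4.e-04 -1.e-04 -1.e+00] F [ 0.6  1.4 -1.8] w 0.0602 q6 [ 0.55  0.37 -0.16  1.04  0.    2.64]
tool delta [-0.0004 -0.0001  0.0051]
{'bbox': ((0.5820408463478088, -0.02892843633890152), (0.1297772377729416, 0.15157285332679749), 85.0505599975586)}
[227. 230. 230. 237. 149. 130. 127. 125. 144. 236. 230. 232.] [232. 236. 242. 128. 129. 126. 134. 161. 240. 238. 234. 235. 233.] [235. 233. 236. 233. 191. 125. 131. 128. 185. 236. 233. 233. 231. 232.
 232.]
first pt 0.5447 -0.0064 ang -3.15 ends [ 0.572  -0.0078] [ 0.5191 -0.0046]
last pt 0.619 -0.0538 ang -5.37 ends [ 0.6471 -0.0565] [ 0.5928 -0.0521]
cross pt 0.5843 -0.0314 ang 88.42 ends [ 0.585  -0.0231] [ 0.5846 -0.0396]
```

servo_tool --linear '[[0, 0, 0.0015], [0, 0, 0.0015], [0, 0, 0.001], [0, 0, 0.0007], [0, 0, 0]]' --delta_rot '[[0, 0, 0], [0, 0, 0], [0, 0, 0], [0, 0, 0], [0, 0, 0]]' --claw '[0.5, 0.5, 0.5, 0.5, 0.5]' --squeeze 30

```text
time_s: 7.4
position: [0.4794, 0.2913, 0.1126]
tcp_rot: [0.866, 0.5, 0.0, -0.0]
wrist_force: [0.6, 0.3, -1.7]
gripper_width: 0.0601
```

Run:
```python
from h import *
from scipy.optimize import least_squares
st()
im=np.load("pics/top1.npz")["im"];g=im.astype(float).mean(-1)
hsv=cv2.cvtColor(im,cv2.COLOR_RGB2HSV).astype(float);sat=hsv[...,1]
W=lambda u,v:ray("top",(u,v),.045)[:2]
def rowc(v,lo,hi):
    x=np.arange(lo,hi+1);a=np.clip(180-g[v,lo:hi+1],0,50);return W((x*a).sum()/a.sum(),v)
def colc(u,lo,hi):
    y=np.arange(lo,hi+1);a=np.clip(180-g[lo:hi+1,u],0,50);return W(u,(y*a).sum()/a.sum())
L=[rowc(v,302,311) for v in range(159,179)];F=[rowc(v,284,293) for v in range(185,205)];C=[colc(u,176,186) for u in range(294,300)]
def cross(vals,lo): # first crossing of brightness 165
    i=np.argmax((vals[:-1]<165)&(vals[1:]>=165));return lo+i+(165-vals[i])/(vals[i+1]-vals[i])
wh=np.where(sat<80,g,60)
E1=[W(cross(g[v,268:284],268),v) for v in list(range(158,161))+list(range(172,192))]       # +y side
E2=[W(324+6-cross(g[v,312:331][::-1],0),v) for v in list(range(160,167))+list(range(176,196))]
T=[W(u,cross(g[145:160,u],145)) for u in range(282,302,2)]
def fr(p,P): 
    P=np.array(P)-p[:2];c,s=np.cos(p[2]),np.sin(p[2]);return P@np.array([[c,-s],[s,c]])
def res(p): return np.r_[fr(p,F)[:,1]-.02,fr(p,L)[:,1]+.02,fr(p,C)[:,0]*2,fr(p,E1)[:,1]-.06,fr(p,E2)[:,1]+.06,fr(p,T)[:,0]-.075]*1e3
r=least_squares(res,[.582,-.03,-.08],loss="soft_l1");p=r.x
print("mould",p[:2].round(4),np.degrees(p[2]).round(2))
for n,q,k in(("F",F,1),("L",L,1),("C",C,0),("E1",E1,1),("E2",E2,1),("T",T,0)):print(n,(fr(p,q)[:,k].mean()*1e3).round(2),(fr(p,q)[:,k].std()*1e3).round(2))
# check vs scene view: groove centre of seam pts projected
c,s=np.cos(p[2]),np.sin(p[2])
im2=np.load("pics/scene1.npz")["im"].copy();im3=im.copy()
big2=cv2.resize(im2[170:240,185:265],None,fx=5,fy=5,interpolation=cv2.INTER_CUBIC)[...,::-1].copy()
big3=cv2.resize(im3[145:215,265:330],None,fx=5,fy=5,interpolation=cv2.INTER_CUBIC)[...,::-1].copy()
for n,b,o in(("scene",big2,(185,170)),("top",big3,(265,145))):
  for x,y in((-75,20),(-62,20),(-32,20),(0,20),(0,0),(0,-20),(32,-20),(62,-20),(75,-20),(-75,60),(75,60),(75,-60),(-75,-60),(-56,43)):
    z=.057 if y==43 else .045
    X=[p[0]+(c*x-s*y)/1e3,p[1]+(s*x+c*y)/1e3,z];u=(proj(n,X)-o+.5)*5
    cv2.circle(b,tuple(int(k) for k in u),3,(255,0,0),-1)
cv2.imwrite("pics/chk.png",np.hstack([big2,big3]))
# scraper handle top edges in top view, z=.08
y=(hsv[...,0]>14)&(hsv[...,0]<32)&(sat>90)&(g>120);y[:160]=0;y[:, :365]=0;y[225:]=0;y[:,402:]=0
P=np.argwhere(y)[:,::-1];print(len(P),P.min(0),P.max(0))
ww=np.array([ray("top",q,.08)[:2] for q in P],np.float32);print("handle top",cv2.minAreaRect(ww))
```

```text
t 7.4 p [0.4794 0.2913 0.1126] yaw 60.02 z [ 0.e+00  1.e-04 -1.e+00] F [ 0.6  0.3 -1.7] w 0.0601 q6 [ 0.55  0.37 -0.17  1.03  0.    2.64]
mould [ 0.5833 -0.0301] -5.07
F 20.07 0.48
L -20.05 0.34
C -0.15 0.16
E1 60.14 0.31
E2 -60.12 0.3
T 75.35 0.29
272 [373 166] [390 212]
handle top ((0.5593074560165405, -0.25169509649276733), (0.12706434726715088, 0.01580972597002983), 12.91625690460205)
```

View pics/chk.png

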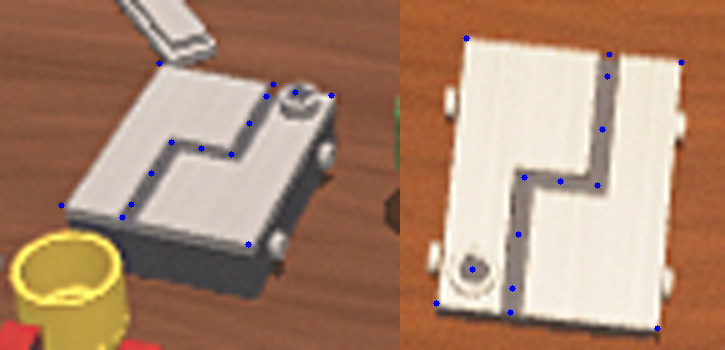

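Mould fit residuals are under 0.5 mm, and the projected seam points lie on the groove in both views. Finishing the nesting.

servo_tool --linear '[[0, 0, 0.0006], [0, 0, 0.0006], [0, 0, 0]]' --delta_rot '[[0, 0, 0], [0, 0, 0], [0, 0, 0]]' --claw '[0.5, 0.5, 0.5]' --squeeze 30

```text
time_s: 7.7
position: [0.4802, 0.2915, 0.1123]
tcp_rot: [0.866, 0.5, 0.001, 0.0]
wrist_force: [0.6, -2.0, 5.7]
gripper_width: 0.0599
```

Contact at 5.7 N with z as predicted. Releasing.

servo_tool --linear '[[0, 0, 0], [0, 0, 0], [0, 0, 0], [0, 0, 0], [0, 0, 0], [0, 0, -0.01], [0, 0, -0.02], [0, 0, -0.03], [0, 0, -0.03], [0, 0, -0.03], [0, 0, 0]]' --delta_rot '[[0, 0, 0], [0, 0, 0], [0, 0, 0], [0, 0, 0], [0, 0, 0], [0, 0, 0], [0, 0, 0], [0, 0, 0], [0, 0, 0], [0, 0, 0], [0, 0, 0]]' --claw '[0.75, 0.85, 1, 1, 1, 1, 1, 1, 1, 1, 1]'

```text
time_s: 8.8
position: [0.481, 0.2923, 0.2363]
tcp_rot: [0.866, 0.5, 0.004, -0.0]
wrist_force: [-0.0, -0.4, -0.5]
gripper_width: 0.0856
```

Run:
```python
from h import *
st([.5593,-.2517,.22])
for n,c in(("top",(170,210)),("scene",(335,165))):
    im,d=vision.snapshot(n);np.savez(f"pics/{n}2.npz",im=im,d=d);w=cloud(n,d);hsv=cv2.cvtColor(im,cv2.COLOR_RGB2HSV)
    D=np.hypot(w[...,0]-.479,w[...,1]-.291)
    cv2.imwrite(f"pics/{n}2.png",im[...,::-1])
    m=(D<.05)&(hsv[...,1]>120)&(w[...,2]>.1)&(w[...,2]<.14);Z=w[m][:,2]
    t=m&(w[...,2]>.123);print(n,m.sum(),"rim z",np.percentile(Z,[50,90,98]).round(4),cv2.minEnclosingCircle(w[t][:,:2].astype(np.float32)))
    P=w[t];A=np.c_[P[:,:2]-P[:,:2].mean(0),np.ones(len(P))];print("rim slope",np.linalg.lstsq(A,P[:,2],rcond=None)[0])
b=cv2.imread("pics/scene2.png")[130:230,290:390];a=cv2.imread("pics/top2.png")[155:225,362:402]
cv2.imwrite("pics/nest.png",np.hstack([cv2.resize(b,(400,400),interpolation=2),cv2.resize(a,(229,400),interpolation=2)]))
```

```text
t 8.8 p [0.481  0.2923 0.2363] yaw 60.03 z [ 0.0061  0.0038 -1.    ] F [-0.  -0.4 -0.5] w 0.0856 q6 [0.55 0.3  0.05 1.31 0.   2.64]
tool delta [-0.4322  0.3396  0.0147]
top 217 rim z [0.1237 0.1284 0.13  ] ((0.479190856218338, 0.2891843318939209), 0.029944581910967827)
rim slope [-0.00171025 -0.00861442  0.12664408]
scene 285 rim z [0.1156 0.1258 0.1271] ((0.48063305020332336, 0.29381677508354187), 0.03172792121767998)
rim slope [-0.00253599 -0.00050254  0.12545589]
```

View pics/nest.png

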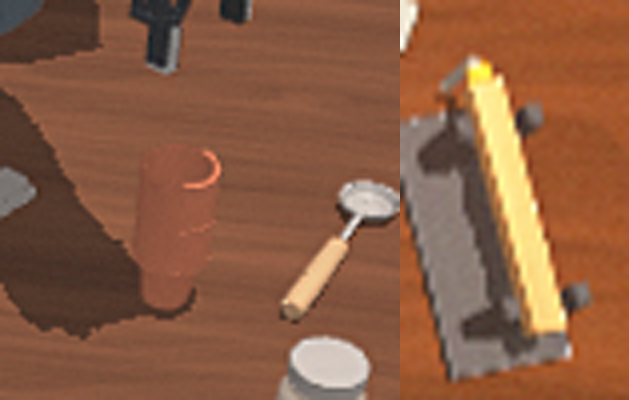

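Nested: the rim is at about 0.128 m (43 + 85 mm), level, and concentric with the base. Next, the scraper axis and the move to it.

Run:
```python
from h import *
im=np.load("pics/top2.npz")["im"];hsv=cv2.cvtColor(im,cv2.COLOR_RGB2HSV).astype(float);g=im.astype(float).mean(-1)
a=ray("top",(384.7,175.6),.082);b=ray("top",(392.9,207),.082)
print("posts",a,b,np.degrees(np.arctan2(*(a-b)[1::-1])),np.linalg.norm(a-b),(a+b)/2)
# handle edges by sub-pixel per row at z=.08
C=[]
for v in range(174,206):
    s=hsv[v,366:400,1]*(g[v,366:400]>120)*((hsv[v,366:400,0]>14)&(hsv[v,366:400,0]<32))
    x=np.arange(366,400)[s>60]
    C.append(ray("top",(x.mean(),v),.08)[:2])
vx,vy,x0,y0=cv2.fitLine(np.array(C,np.float32),cv2.DIST_HUBER,0,.01,.01).ravel()
print("axis",np.degrees(np.arctan2(vy,vx)),x0,y0)
u=np.array([np.cos(np.radians(13)),np.sin(np.radians(13))])
m=((a+b)/2)[:2];print("mid along axis from (.5593,-.2517):",(m-[.5593,-.2517])@u)
# base corners
d=np.load("pics/top2.npz")["d"];w=cloud("top",d)
q=(abs(w[...,2]-.008)<.004)&(hsv[...,1]<110)&(np.hypot(w[...,0]-.56,w[...,1]+.255)<.09)
q=cv2.morphologyEx(q.astype(np.uint8),2,np.ones((2,2)))>0
print("base",q.sum(),cv2.minAreaRect(w[q][:,:2].astype(np.float32)))
```

```text
posts [ 0.59518534 -0.2597406   0.082     ] [ 0.51161745 -0.27836573  0.082     ] 12.564398715596875 0.08561826627784683 [ 0.5534014  -0.26905316  0.082     ]
axis 12.652091 0.55797434 -0.2518616
mid along axis from (.5593,-.2517): -0.00965103467042594
base 503 ((0.5492437481880188, -0.2574082612991333), (0.12978531420230865, 0.060603342950344086), 14.576539993286133)
```

servo_tool --linear '[[-0.02, 0.0158, 0], [-0.0285, 0.0224, 0], [-0.0285, 0.0224, 0], [-0.0285, 0.0224, 0], [-0.0285, 0.0224, 0], [-0.0285, 0.0224, 0], [-0.0285, 0.0224, 0], [-0.0285, 0.0224, 0], [-0.0285, 0.0224, 0], [-0.0285, 0.0224, 0], [-0.0285, 0.0224, 0], [-0.0285, 0.0224, 0], [-0.0285, 0.0224, 0], [-0.0285, 0.0224, 0], [-0.0285, 0.0224, 0.0147], [-0.012, 0.0092, 0]]' --delta_rot '[[0, 0, 0], [0, 0, 0], [0, 0, 0], [0, 0, 0], [0, 0, 0], [0, 0, 0], [0, 0, 0], [0, 0, 0], [0, 0, 0], [0, 0, 0], [0, 0, 0], [0, 0, 0], [0, 0, 0], [0, 0, 0], [0, 0, 0], [0, 0, 0]]' --claw '[1, 1, 1, 1, 1, 1, 1, 1, 1, 1, 1, 1, 1, 1, 1, 1]'

```text
time_s: 10.5
position: [0.5563, -0.2535, 0.2137]
tcp_rot: [0.866, 0.499, -0.001, -0.002]
wrist_force: [-0.4, 0.1, -0.4]
gripper_width: 0.0855
```

servo_tool --linear '[[0, 0, 0], [0, 0, 0], [0, 0, 0], [0, 0, 0], [0, 0, 0], [0, 0, 0], [0, 0, 0]]' --delta_rot '[[0, 0, 0.137], [0, 0, 0.137], [0, 0, 0.137], [0, 0, 0.137], [0, 0, 0.137], [0, 0, 0.137], [0, 0, 0]]' --claw '[1, 1, 1, 1, 1, 1, 1]'

```text
time_s: 11.2
position: [0.557, -0.2506, 0.2162]
tcp_rot: [0.994, 0.112, -0.001, -0.0]
wrist_force: [-0.2, 0.2, 0.5]
gripper_width: 0.0855
```

```bash
python3 -c "
from h import *
st([.5495,-.2537,.066])"
```

```text
t 11.2 p [ 0.557  -0.2506  0.2162] yaw 12.83 z [-1.2e-03  8.0e-04 -1.0e+00] F [-0.2  0.2  0.5] w 0.0855 q6 [-0.42  0.4   0.14  1.32  0.    2.49]
tool delta [-0.0079  0.0016  0.1502]
```

servo_tool --linear '[[-0.004, 0.0008, 0.01], [-0.0039, 0.0008, 0.025], [0, 0, 0.03], [0, 0, 0.03], [0, 0, 0.025], [0, 0, 0.015], [0, 0, 0.01], [0, 0, 0.005], [0, 0, 0], [0, 0, 0], [0, 0, 0], [0, 0, 0], [0, 0, 0], [0, 0, 0], [0, 0, 0], [0, 0, 0], [0, 0, 0], [0, 0, 0]]' --delta_rot '[[0, 0, 0], [0, 0, 0], [0, 0, 0], [0, 0, 0], [0, 0, 0], [0, 0, 0], [0, 0, 0], [0, 0, 0], [0, 0, 0], [0, 0, 0], [0, 0, 0], [0, 0, 0], [0, 0, 0], [0, 0, 0], [0, 0, 0], [0, 0, 0], [0, 0, 0], [0, 0, 0]]' --claw '[1, 1, 1, 1, 1, 1, 1, 1, 1, 0.6, 0.4, 0.3, 0.2, 0.1, 0.1, 0.1, 0.1, 0.1]' --squeeze 50

```text
time_s: 13.0
position: [0.5502, -0.2546, 0.0671]
tcp_rot: [0.994, 0.113, 0.0, 0.0]
wrist_force: [-1.3, -0.4, 5.2]
gripper_width: 0.0152
```

```bash
python3 -c "
from h import *
st()"
```

```text
t 13.0 p [ 0.5502 -0.2546  0.0671] yaw 12.93 z [ 5.e-04 -2.e-04 -1.e+00] F [-1.3 -0.4  5.2] w 0.0152 q6 [-0.43  0.48 -0.12  0.97  0.    2.48]
```

servo_tool --linear '[[0, 0, -0.005], [0, 0, -0.015], [0, 0, -0.025], [0, 0, -0.025], [0, 0, -0.02], [-0.003, -0.012, 0], [-0.005, -0.025, 0], [-0.005, -0.025, 0], [-0.005, -0.025, 0], [-0.005, -0.025, 0], [-0.005, -0.025, 0], [-0.005, -0.025, 0], [-0.005, -0.025, 0], [-0.005, -0.025, 0], [-0.005, -0.025, 0], [-0.002, -0.015, 0], [0, 0, 0], [0, 0, 0]]' --delta_rot '[[0, 0, 0], [0, 0, 0], [0, 0, 0], [0, 0, 0], [0, 0, 0], [0, 0, 0], [0, 0, 0], [0, 0, 0], [0, 0, 0], [0, 0, 0], [0, 0, 0], [0, 0, 0], [0, 0, 0], [0, 0, 0], [0, 0, 0], [0, 0, 0], [0, 0, 0], [0, 0, 0]]' --claw '[0.1, 0.1, 0.1, 0.1, 0.1, 0.1, 0.1, 0.1, 0.1, 0.1, 0.1, 0.1, 0.1, 0.1, 0.1, 0.1, 0.1, 0.1]'

```text
time_s: 14.8
position: [0.4443, -0.0198, 0.1561]
tcp_rot: [0.994, 0.113, -0.0, -0.0]
wrist_force: [0.1, -0.9, -0.9]
gripper_width: 0.0151
```

Run:
```python
from h import *
s=st()
p=s["position"];r=Ro.from_quat(s["tcp_rot"]).as_matrix()
tip=p+r@[.072,0,.051];print("nominal tip",tip)
out=[]
for n in("scene","top"):
    im,d=vision.snapshot(n);np.savez(f"pics/{n}3.npz",im=im,d=d)
    u=proj(n,tip).round().astype(int);print(n,"tip px",proj(n,tip).round(1))
    x0,y0=u[0]-32,u[1]-32
    b=cv2.resize(im[y0:y0+64,x0:x0+64][...,::-1],(390,390),interpolation=2);out.append(b);print("origin",x0,y0,"scale",390/64)
cv2.imwrite("pics/tip.png",np.hstack(out))
```

```text
t 14.8 p [ 0.4443 -0.0198  0.1561] yaw 12.99 z [-8.e-04 -0.e+00 -1.e+00] F [ 0.1 -0.9 -0.9] w 0.0151 q6 [-0.04  0.15 -0.36  1.06 -0.    2.87]
nominal tip [ 0.51440847 -0.00359004  0.10503746]
scene tip px [237.8 171.9]
origin 206 140 scale 6.09375
top tip px [288.1 201.9]
origin 256 170 scale 6.09375
```

View pics/tip.png

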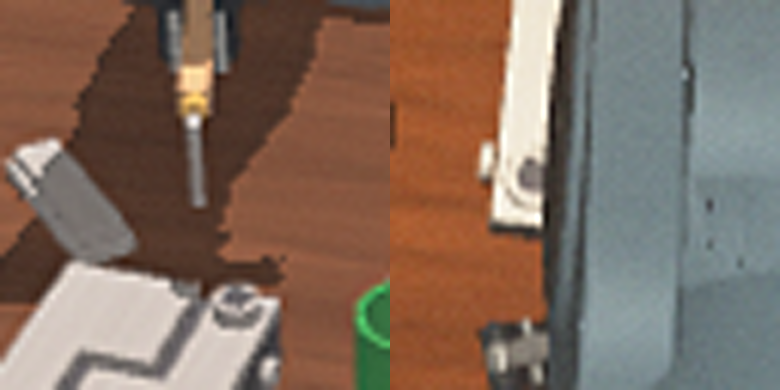

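Run:
```python
from h import *
s=st();p=s["position"];r=Ro.from_quat(s["tcp_rot"]).as_matrix()
f=np.load("pics/scene3.npz");w=cloud("scene",f["d"]);im=f["im"]
for v in range(150,178):
    L=(w[v,228:250]-p)@r   # tool frame
    k=np.where((L[:,0]>.05)&(L[:,0]<.11)&(abs(L[:,1])<.02))[0]
    print(v,[(228+i,*(L[i]*1e3).round(1)) for i in k][:4])
# handle top/length in top0 along-axis extents relative to grasp (tcp at grasp .5502,-.2546)
f=np.load("pics/top2.npz");w=cloud("top",f["d"]);hsv=cv2.cvtColor(f["im"],cv2.COLOR_RGB2HSV)
m=(np.hypot(w[...,0]-.55,w[...,1]+.254)<.11)&(w[...,2]>.074)&(w[...,2]<.084)&(hsv[...,1]>90)
u=np.array([.9747,.2238]);a=(w[m][:,:2]-[.5502,-.2546])@u;print("handle extents from TCP along x",np.percentile(a,[0,2,98,100]).round(4))
```

```text
t 14.9 p [ 0.4448 -0.0204  0.1563] yaw 12.91 z [-5.e-04 -1.e-04 -1.e+00] F [ 0.1 -0.7 -1.1] w 0.0151 q6 [-0.05  0.15 -0.36  1.06 -0.    2.87]
150 []
151 []
152 [(np.int64(236), np.float64(53.8), np.float64(2.4), np.float64(-10.7)), (np.int64(237), np.float64(53.6), np.float64(-0.6), np.float64(-10.5)), (np.int64(238), np.float64(54.3), np.float64(-3.8), np.float64(-10.9)), (np.int64(239), np.float64(52.0), np.float64(-6.7), np.float64(-9.4))]
153 [(np.int64(235), np.float64(59.5), np.float64(5.2), np.float64(-10.8)), (np.int64(236), np.float64(57.6), np.float64(2.3), np.float64(-9.5)), (np.int64(237), np.float64(58.4), np.float64(-0.8), np.float64(-9.9)), (np.int64(238), np.float64(57.1), np.float64(-3.8), np.float64(-9.1))]
154 [(np.int64(235), np.float64(65.5), np.float64(4.9), np.float64(-10.9)), (np.int64(236), np.float64(63.1), np.float64(2.1), np.float64(-9.3)), (np.int64(237), np.float64(63.5), np.float64(-1.0), np.float64(-9.5)), (np.int64(238), np.float64(65.7), np.float64(-4.3), np.float64(-10.8))]
155 [(np.int64(235), np.float64(64.9), np.float64(5.2), np.float64(-6.9)), (
[... 2591 characters left out ...]
np.float64(35.7))]
170 [(np.int64(238), np.float64(77.1), np.float64(-2.2), np.float64(40.4)), (np.int64(239), np.float64(76.2), np.float64(-5.2), np.float64(41.1))]
171 [(np.int64(238), np.float64(77.9), np.float64(-2.1), np.float64(43.6)), (np.int64(239), np.float64(77.9), np.float64(-5.2), np.float64(43.6))]
172 [(np.int64(238), np.float64(77.8), np.float64(-1.9), np.float64(47.4)), (np.int64(239), np.float64(78.1), np.float64(-5.0), np.float64(47.3))]
173 [(np.int64(238), np.float64(79.3), np.float64(-1.8), np.float64(50.2)), (np.int64(239), np.float64(79.0), np.float64(-4.9), np.float64(50.4))]
174 []
175 []
176 []
177 []
handle extents from TCP along x [-0.0548 -0.0525  0.0685  0.0725]
```

Depth puts the rod about 76 mm ahead and 2 mm to the left in the tool frame. I'll hover just above the groove start and compare directly.

servo_tool --linear '[[-0.0009, 0.0012, 0.01], [-0.0009, 0.0012, 0.015], [0, 0, 0.015], [0, 0, 0.007], [0, 0, 0.003], [0, 0, 0], [0, 0, 0]]' --delta_rot '[[0, 0, 0], [0, 0, 0], [0, 0, 0], [0, 0, 0], [0, 0, 0], [0, 0, 0], [0, 0, 0]]' --claw '[0.1, 0.1, 0.1, 0.1, 0.1, 0.1, 0.1]'

```text
time_s: 15.6
position: [0.444, -0.0229, 0.107]
tcp_rot: [0.994, 0.112, 0.0, -0.0]
wrist_force: [0.2, -0.2, -0.6]
gripper_width: 0.0153
```

```bash
cat >> h.py <<'E'
MO=np.array([.5833,-.0301]);MY=np.radians(-5.07)
def m2w(x,y,z): c,s=np.cos(MY),np.sin(MY);return np.array([MO[0]+(c*x-s*y)/1e3,MO[1]+(s*x+c*y)/1e3,z/1e3])
E
python3 - <<'E'
from h import *
s=st();p=s["position"];r=Ro.from_quat(s["tcp_rot"]).as_matrix()
tip=p+r@[.076,-.002,.051];print("tip est",tip,"target",m2w(-68,20,55))
im,d=vision.snapshot("scene");np.savez("pics/scene4.npz",im=im,d=d)
u=proj("scene",tip);print(u)
x0,y0=225,160
b=cv2.resize(im[y0:y0+45,x0-10:x0+40][...,::-1],None,fx=12,fy=12,interpolation=2).copy()
def dot(X,c):
    q=(proj("scene",X)-[x0-10,y0]+.5)*12;cv2.circle(b,tuple(int(k) for k in q),3,c,-1)
dot(tip,(0,0,255))
for x in(-75,-68,-62,-50):
    for y in(14,26): dot(m2w(x,y,45),(255,0,0))
cv2.imwrite("pics/tip4.png",b)
E
```

```text
t 15.6 p [ 0.444  -0.0229  0.107 ] yaw 12.91 z [ 5.e-04  1.e-04 -1.e+00] F [ 0.2 -0.2 -0.6] w 0.0153 q6 [-0.05  0.2  -0.45  0.93  0.    2.86]
tip est [ 0.51768674 -0.00398885  0.0560641 ] target [ 0.51733351 -0.0041689   0.055     ]
[238.19909381 184.97031742]
```

View pics/tip4.png

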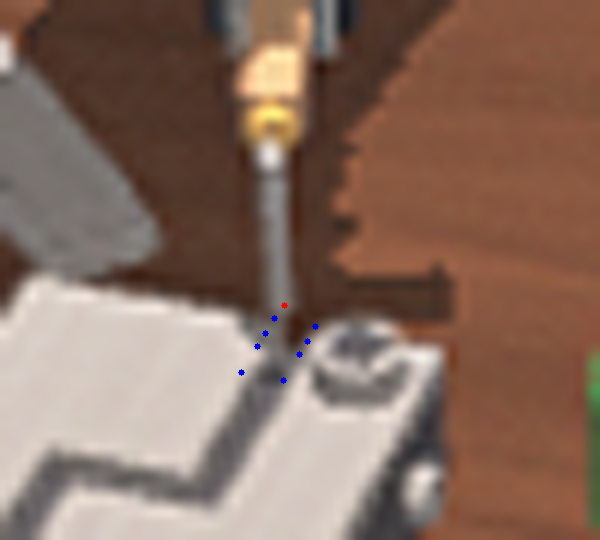

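Run:
```python
from h import *
from scipy.ndimage import map_coordinates as mc
def prof(g,a,b,n=61):
    t=np.linspace(0,1,n);P=np.outer(1-t,a)+np.outer(t,b);return t,mc(g,[P[:,1],P[:,0]],order=1)
for n in("scene","top"):
    g=np.load(f"pics/{n}1.npz")["im"].astype(float).mean(-1)
    for nm,pts,ax in(("first",[(x,20) for x in range(-60,-12,4)],(0,1)),("last",[(x,-20) for x in range(14,66,4)],(0,1)),("cross",[(0,y) for y in range(-8,9,2)],(1,0))):
        o=[]
        for x,y in pts:
            k=18
            a=proj(n,m2w(x-k*ax[0],y-k*ax[1],45));b=proj(n,m2w(x+k*ax[0],y+k*ax[1],45))
            t,v=prof(g,a,b);th=(np.percentile(v,85)+v.min())/2;w_=np.clip(th-v,0,None);o.append(((t*w_).sum()/w_.sum()*2-1)*k)
        print(n,nm,"apparent offset mm along mould",("y","x")[ax[0]],np.mean(o).round(2),np.std(o).round(2))
# rod in scene3 / scene4
for k,tz,in((3,None),(4,None)):
    f=np.load(f"pics/scene{k}.npz");im=f["im"].astype(float);sat=cv2.cvtColor(f["im"],cv2.COLOR_RGB2HSV)[...,1].astype(float)
    rows=range(158,177) if k==3 else range(171,186)
    for v in rows:
        seg=sat[v,232:246];w_=np.clip(np.percentile(seg,80)-40-seg,0,None);print(k,v,(np.arange(232,246)*w_).sum()/max(w_.sum(),1e-6),seg.min())
```

```text
scene first apparent offset mm along mould y 3.22 1.6
scene last apparent offset mm along mould y 2.65 0.17
scene cross apparent offset mm along mould x 0.25 0.34
top first apparent offset mm along mould y 1.11 1.56
top last apparent offset mm along mould y 0.04 0.22
top cross apparent offset mm along mould x 0.09 0.23
3 158 237.0 86.0
3 159 237.21598272138232 9.0
3 160 237.11866235167207 15.0
3 161 237.25027203482043 12.0
3 162 237.2663438256659 13.0
3 163 237.45454545454547 14.0
3 164 237.54560530679936 14.0
3 165 237.5358851674641 18.0
3 166 237.6 15.0
3 167 237.80974124809742 14.0
3 168 237.7946175637394 15.0
3 169 237.77702702702703 16.0
3 170 237.73577235772356 15.0
3 171 237.91379310344828 14.0
3 172 238.0915948275862 11.0
3 173 238.14545454545456 11.0
3 174 0.0 118.0
3 175 0.0 116.0
3 176 0.0 113.0
4 171 237.0 90.0
4 172 236.80377906976744 16.0
4 173 237.00886524822695 15.0
4 174 237.1918735891648 14.0
4 175 237.25467775467772 13.0
4 176 237.21161417322838 11.0
4 177 237.22448979591837 9.0
4 178 237.43156596794086 16.0
4 179 237.50993377483445 14.0
4 180 237.52957359009625 12.0
4 181 237.59796806966617 12.0
4 182 237.58333333333334 17.0
4 183 237.73149492017416 14.0
4 184 237.82503364737548 17.0
4 185 235.89715335169882 16.0
```

Both views agree on a relative correction: the tip's effective y is about +1 mm and x about 79 mm. I'll apply that and feel for the groove floor.

servo_tool --linear '[[-0.0015, -0.0023, 0], [0, 0, 0.005], [0, 0, 0.005], [0, 0, 0.003], [0, 0, 0], [0, 0, 0]]' --delta_rot '[[0, 0, 0], [0, 0, 0], [0, 0, 0], [0, 0, 0], [0, 0, 0], [0, 0, 0]]' --claw '[0.1, 0.1, 0.1, 0.1, 0.1, 0.1]'

```text
time_s: 16.25
position: [0.4417, -0.0209, 0.0936]
tcp_rot: [0.994, 0.113, -0.0, -0.0]
wrist_force: [-0.7, -0.3, -1.3]
gripper_width: 0.0154
```

servo_tool --linear '[[0, 0, 0.001], [0, 0, 0.001], [0, 0, 0]]' --delta_rot '[[0, 0, 0], [0, 0, 0], [0, 0, 0]]' --claw '[0.1, 0.1, 0.1]'

```text
time_s: 16.55
position: [0.4417, -0.0209, 0.0916]
tcp_rot: [0.994, 0.113, -0.0, -0.0]
wrist_force: [-0.2, -0.4, -1.5]
gripper_width: 0.0148
```

```bash
python3 -c "
from h import *
st()"
```

```text
t 16.55 p [ 0.4417 -0.0209  0.0916] yaw 12.92 z [-1.e-04  1.e-04 -1.e+00] F [-0.2 -0.4 -1.5] w 0.0148 q6 [-0.05  0.21 -0.47  0.89  0.    2.87]
```

servo_tool --linear '[[0, 0, 0.001], [0, 0, 0.001], [0, 0, 0]]' --delta_rot '[[0, 0, 0], [0, 0, 0], [0, 0, 0]]' --claw '[0.1, 0.1, 0.1]'

```text
time_s: 16.85
position: [0.4416, -0.0209, 0.0896]
tcp_rot: [0.994, 0.113, -0.0, -0.0]
wrist_force: [0.4, 0.6, -1.6]
gripper_width: 0.0147
```

servo_tool --linear '[[0, 0, 0.001], [0, 0, 0]]' --delta_rot '[[0, 0, 0], [0, 0, 0]]' --claw '[0.1, 0.1]'

```text
time_s: 17.05
position: [0.4417, -0.0209, 0.0886]
tcp_rot: [0.994, 0.113, -0.0, -0.0]
wrist_force: [0.4, -0.1, -0.3]
gripper_width: 0.0152
```

servo_tool --linear '[[0, 0, 0.001], [0, 0, 0]]' --delta_rot '[[0, 0, 0], [0, 0, 0]]' --claw '[0.1, 0.1]'

```text
time_s: 17.25
position: [0.4417, -0.0209, 0.0876]
tcp_rot: [0.994, 0.113, -0.0, -0.0]
wrist_force: [-0.4, -0.2, -1.1]
gripper_width: 0.015
```

servo_tool --linear '[[0, 0, 0.0007], [0, 0, 0]]' --delta_rot '[[0, 0, 0], [0, 0, 0]]' --claw '[0.1, 0.1]'

```text
time_s: 17.45
position: [0.4417, -0.0209, 0.087]
tcp_rot: [0.994, 0.113, -0.0, -0.0]
wrist_force: [0.4, -0.7, -1.1]
gripper_width: 0.0148
```

servo_tool --linear '[[0, 0, 0.0006], [0, 0, 0]]' --delta_rot '[[0, 0, 0], [0, 0, 0]]' --claw '[0.1, 0.1]'

```text
time_s: 17.65
position: [0.4417, -0.0209, 0.0865]
tcp_rot: [0.994, 0.113, 0.0, -0.0]
wrist_force: [-0.8, 0.0, 1.0]
gripper_width: 0.015
```

Run:
```python
from h import *
s=st()
im,d=vision.snapshot("scene");np.savez("pics/scene5.npz",im=im,d=d)
sat=cv2.cvtColor(im,cv2.COLOR_RGB2HSV)[...,1].astype(float)
p=s["position"];r=Ro.from_quat(s["tcp_rot"]).as_matrix()
for x in(76,79,82): print(x,proj("scene",p+r@[x/1e3,.001,.0365]),proj("scene",p+r@[x/1e3,.001,.051]))
b=cv2.resize(im[155:215,205:265][...,::-1],None,fx=10,fy=10,interpolation=2)
cv2.imwrite("pics/tip5.png",b)
```

```text
t 17.65 p [ 0.4417 -0.0209  0.0865] yaw 12.93 z [ 0.e+00  1.e-04 -1.e+00] F [-0.8  0.   1. ] w 0.015 q6 [-0.05  0.22 -0.48  0.87  0.    2.87]
76 [238.1661592  186.15185064] [238.3885544  189.71963034]
79 [238.12664249 186.71114442] [238.34975586 190.28171334]
82 [238.08697191 187.27261605] [238.31080735 190.84596899]
```

View pics/tip5.png

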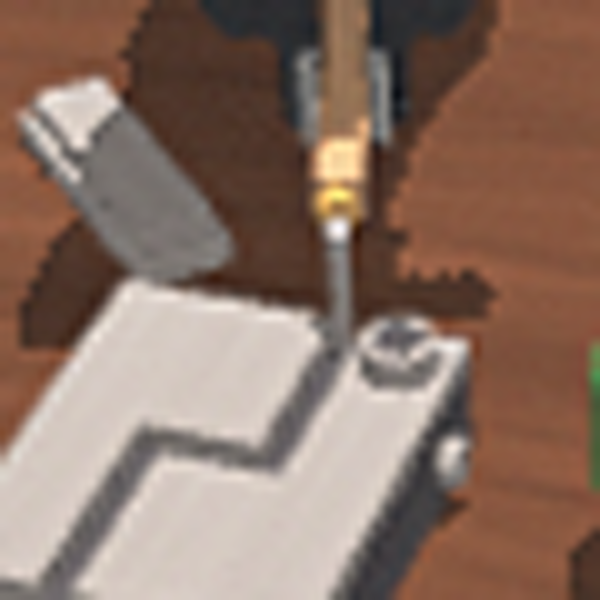

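Light floor contact at TCP z 0.0865, and the picture shows the rod in the groove beside the boss. I'll raise it about 1 mm, back up 4 mm, then scrape at about 15 mm/s.

servo_tool --linear '[[0, 0, -0.001], [-0.0013, -0.0004, 0], [-0.0013, -0.0004, 0], [-0.0012, -0.0004, 0], [0.00143, 0.00046, 0], [0.00143, 0.00046, 0], [0.00143, 0.00046, 0], [0.00143, 0.00046, 0], [0.00143, 0.00046, 0], [0.00143, 0.00046, 0], [0.00143, 0.00046, 0], [0.00143, 0.00046, 0], [0.00143, 0.00046, 0], [0.00143, 0.00046, 0], [0.00143, 0.00046, 0], [0.00143, 0.00046, 0], [0.00143, 0.00046, 0], [0.00143, 0.00046, 0], [0.00143, 0.00046, 0], [0.00143, 0.00046, 0]]' --delta_rot '[[0, 0, 0], [0, 0, 0], [0, 0, 0], [0, 0, 0], [0, 0, 0], [0, 0, 0], [0, 0, 0], [0, 0, 0], [0, 0, 0], [0, 0, 0], [0, 0, 0], [0, 0, 0], [0, 0, 0], [0, 0, 0], [0, 0, 0], [0, 0, 0], [0, 0, 0], [0, 0, 0], [0, 0, 0], [0, 0, 0]]' --claw '[0.1, 0.1, 0.1, 0.1, 0.1, 0.1, 0.1, 0.1, 0.1, 0.1, 0.1, 0.1, 0.1, 0.1, 0.1, 0.1, 0.1, 0.1, 0.1, 0.1]'

```text
time_s: 19.7
position: [0.4618, -0.0226, 0.0874]
tcp_rot: [0.994, 0.113, -0.0, -0.0]
wrist_force: [-0.5, -0.7, -0.2]
gripper_width: 0.0151
```

```bash
cat >> h.py <<'E'
def tipm(x=.080,y=.001,z=.0505):
    s=st();p=s["position"];r=Ro.from_quat(s["tcp_rot"]).as_matrix();t=p+r@[x,y,z];d=t[:2]-MO
    c,q=np.cos(MY),np.sin(MY);print("tip mould mm",round(1e3*(c*d[0]+q*d[1]),2),round(1e3*(-q*d[0]+c*d[1]),2),"z",round(1e3*t[2],2))
    m=np.array([c*d[0]+q*d[1],-q*d[0]+c*d[1]])*1e3
    return s,m,r
E
python3 -c "
from h import *
tipm()"
```

```text
t 19.7 p [ 0.4618 -0.0226  0.0874] yaw 12.93 z [-0.e+00  1.e-04 -1.e+00] F [-0.5 -0.7 -0.2] w 0.0151 q6 [-0.05  0.25 -0.44  0.89  0.    2.87]
tip mould mm -45.26 20.48 z 36.89
```

servo_tool --linear '[[0.00143, 0.00047, 0], [0.00143, 0.00047, 0], [0.00143, 0.00047, 0], [0.00143, 0.00047, 0], [0.00143, 0.00047, 0], [0.00143, 0.00047, 0], [0.00143, 0.00047, 0], [0.00143, 0.00047, 0], [0.00143, 0.00047, 0], [0.00143, 0.00047, 0], [0.00143, 0.00047, 0], [0.00143, 0.00047, 0], [0.00143, 0.00047, 0], [0.00143, 0.00047, 0], [0.00143, 0.00047, 0], [0.00143, 0.00047, 0], [0.00143, 0.00047, 0], [0.00143, 0.00047, 0], [0.00143, 0.00047, 0], [0.00143, 0.00047, 0]]' --delta_rot '[[0, 0, 0], [0, 0, 0], [0, 0, 0], [0, 0, 0], [0, 0, 0], [0, 0, 0], [0, 0, 0], [0, 0, 0], [0, 0, 0], [0, 0, 0], [0, 0, 0], [0, 0, 0], [0, 0, 0], [0, 0, 0], [0, 0, 0], [0, 0, 0], [0, 0, 0], [0, 0, 0], [0, 0, 0], [0, 0, 0]]' --claw '[0.1, 0.1, 0.1, 0.1, 0.1, 0.1, 0.1, 0.1, 0.1, 0.1, 0.1, 0.1, 0.1, 0.1, 0.1, 0.1, 0.1, 0.1, 0.1, 0.1]'

```text
time_s: 21.7
position: [0.4918, -0.0254, 0.0874]
tcp_rot: [0.994, 0.113, -0.0, -0.0]
wrist_force: [0.2, -0.2, -1.3]
gripper_width: 0.0151
```

servo_tool --linear '[[0.00143, 0.00047, 0], [0.00143, 0.00047, 0], [0.00143, 0.00047, 0], [0.00143, 0.00047, 0], [0.00143, 0.00047, 0], [0.00143, 0.00047, 0], [0.00143, 0.00047, 0], [0.00143, 0.00047, 0], [0.00095, 0.00031, 0], [0, 0, 0]]' --delta_rot '[[0, 0, 0], [0, 0, 0], [0, 0, 0], [0, 0, 0], [0, 0, 0], [0, 0, 0], [0, 0, 0], [0, 0, 0], [0, 0, 0], [0, 0, 0]]' --claw '[0.1, 0.1, 0.1, 0.1, 0.1, 0.1, 0.1, 0.1, 0.1, 0.1]'

```text
time_s: 22.7
position: [0.5048, -0.0266, 0.0874]
tcp_rot: [0.994, 0.113, 0.0, -0.0]
wrist_force: [0.3, -0.1, -1.4]
gripper_width: 0.0154
```

```bash
python3 -c "
from h import *
tipm()"
```

```text
t 22.7 p [ 0.5048 -0.0266  0.0874] yaw 12.92 z [ 0.e+00  1.e-04 -1.e+00] F [ 0.3 -0.1 -1.4] w 0.0154 q6 [-0.05  0.31 -0.34  0.92  0.    2.86]
tip mould mm -2.08 20.3 z 36.89
```

At the first corner. I'll feel for the end wall in 1 mm steps to calibrate the along-axis tip offset.

servo_tool --linear '[[0.00095, 0.00031, 0], [0.00095, 0.00031, 0], [0, 0, 0]]' --delta_rot '[[0, 0, 0], [0, 0, 0], [0, 0, 0]]' --claw '[0.1, 0.1, 0.1]'

```text
time_s: 23.0
position: [0.5068, -0.0268, 0.0874]
tcp_rot: [0.994, 0.113, 0.0, -0.0]
wrist_force: [-0.5, -0.0, -0.3]
gripper_width: 0.0155
```

servo_tool --linear '[[0.00095, 0.00031, 0], [0, 0, 0]]' --delta_rot '[[0, 0, 0], [0, 0, 0]]' --claw '[0.1, 0.1]'

```text
time_s: 23.2
position: [0.5078, -0.0269, 0.0874]
tcp_rot: [0.994, 0.113, 0.0, -0.0]
wrist_force: [-0.3, -1.4, -1.3]
gripper_width: 0.0155
```

servo_tool --linear '[[0.00095, 0.00031, 0], [0, 0, 0]]' --delta_rot '[[0, 0, 0], [0, 0, 0]]' --claw '[0.1, 0.1]'

```text
time_s: 23.4
position: [0.5088, -0.027, 0.0874]
tcp_rot: [0.994, 0.113, 0.0, -0.0]
wrist_force: [0.1, 0.3, -0.5]
gripper_width: 0.015
```

servo_tool --linear '[[0.00095, 0.00031, 0], [0, 0, 0]]' --delta_rot '[[0, 0, 0], [0, 0, 0]]' --claw '[0.1, 0.1]'

```text
time_s: 23.6
position: [0.5098, -0.027, 0.0874]
tcp_rot: [0.994, 0.113, 0.0, -0.0]
wrist_force: [1.0, -0.1, -1.3]
gripper_width: 0.015
```

servo_tool --linear '[[0.00095, 0.00031, 0], [0, 0, 0]]' --delta_rot '[[0, 0, 0], [0, 0, 0]]' --claw '[0.1, 0.1]'

```text
time_s: 23.8
position: [0.5108, -0.0272, 0.0874]
tcp_rot: [0.994, 0.113, 0.0, -0.0]
wrist_force: [0.3, -0.2, -1.1]
gripper_width: 0.0153
```

servo_tool --linear '[[0.00095, 0.00031, 0], [0, 0, 0]]' --delta_rot '[[0, 0, 0], [0, 0, 0]]' --claw '[0.1, 0.1]'

```text
time_s: 24.0
position: [0.5115, -0.0272, 0.0874]
tcp_rot: [0.994, 0.113, -0.0, -0.0]
wrist_force: [-0.2, 0.2, -1.2]
gripper_width: 0.015
```

servo_tool --linear '[[0.0007, 0.0002, 0], [0, 0, 0]]' --delta_rot '[[0, 0, 0], [0, 0, 0]]' --claw '[0.1, 0.1]'

```text
time_s: 24.2
position: [0.5118, -0.0272, 0.0873]
tcp_rot: [0.994, 0.113, -0.001, -0.0]
wrist_force: [-3.5, -0.3, 0.4]
gripper_width: 0.015
```

```bash
python3 -c "
from h import *
tipm()"
```

```text
t 24.2 p [ 0.5118 -0.0272  0.0873] yaw 12.93 z [-1.2e-03  2.0e-04 -1.0e+00] F [-3.5 -0.3  0.4] w 0.015 q6 [-0.05  0.32 -0.32  0.92  0.    2.86]
tip mould mm 4.86 20.32 z 36.68
```

Wall felt at −3.5 N, so the tip is 78 mm ahead. Centring, then the cross leg.

servo_tool --linear '[[-0.0018, -0.0006, 0], [-0.0018, -0.0006, 0], [-0.00046, 0.00142, 0], [-0.00046, 0.00142, 0], [-0.00046, 0.00142, 0], [-0.00046, 0.00142, 0], [-0.00046, 0.00142, 0], [-0.00046, 0.00142, 0], [-0.00046, 0.00142, 0], [-0.00046, 0.00142, 0], [-0.00046, 0.00142, 0], [-0.00046, 0.00142, 0], [-0.00046, 0.00142, 0], [-0.00046, 0.00142, 0], [-0.00046, 0.00142, 0], [-0.00046, 0.00142, 0], [-0.00046, 0.00142, 0]]' --delta_rot '[[0, 0, 0], [0, 0, 0], [0, 0, 0], [0, 0, 0], [0, 0, 0], [0, 0, 0], [0, 0, 0], [0, 0, 0], [0, 0, 0], [0, 0, 0], [0, 0, 0], [0, 0, 0], [0, 0, 0], [0, 0, 0], [0, 0, 0], [0, 0, 0], [0, 0, 0]]' --claw '[0.1, 0.1, 0.1, 0.1, 0.1, 0.1, 0.1, 0.1, 0.1, 0.1, 0.1, 0.1, 0.1, 0.1, 0.1, 0.1, 0.1]'

```text
time_s: 25.9
position: [0.5066, -0.0493, 0.0874]
tcp_rot: [0.994, 0.113, -0.0, -0.0]
wrist_force: [-0.0, -0.1, -0.9]
gripper_width: 0.015
```

```bash
python3 -c "
from h import *
tipm(.0782)"
```

```text
t 25.9 p [ 0.5066 -0.0493  0.0874] yaw 12.93 z [-0.e+00  1.e-04 -1.e+00] F [-0.  -0.1 -0.9] w 0.015 q6 [-0.1   0.32 -0.33  0.92  0.    2.82]
tip mould mm 0.01 -2.7 z 36.9
```

servo_tool --linear '[[-0.00046, 0.00142, 0], [-0.00046, 0.00142, 0], [-0.00046, 0.00142, 0], [-0.00046, 0.00142, 0], [-0.00046, 0.00142, 0], [-0.00046, 0.00142, 0], [-0.00046, 0.00142, 0], [-0.00046, 0.00142, 0], [-0.00046, 0.00142, 0], [-0.00046, 0.00142, 0], [-0.00046, 0.00142, 0], [-0.0003, 0.00095, 0], [0, 0, 0]]' --delta_rot '[[0, 0, 0], [0, 0, 0], [0, 0, 0], [0, 0, 0], [0, 0, 0], [0, 0, 0], [0, 0, 0], [0, 0, 0], [0, 0, 0], [0, 0, 0], [0, 0, 0], [0, 0, 0], [0, 0, 0]]' --claw '[0.1, 0.1, 0.1, 0.1, 0.1, 0.1, 0.1, 0.1, 0.1, 0.1, 0.1, 0.1, 0.1]'

```text
time_s: 27.2
position: [0.5051, -0.0667, 0.0874]
tcp_rot: [0.994, 0.112, -0.0, -0.0]
wrist_force: [0.0, 0.6, 0.1]
gripper_width: 0.0152
```

servo_tool --linear '[[-0.0003, 0.00095, 0], [-0.0003, 0.00095, 0], [0, 0, 0]]' --delta_rot '[[0, 0, 0], [0, 0, 0], [0, 0, 0]]' --claw '[0.1, 0.1, 0.1]'

```text
time_s: 27.5
position: [0.5049, -0.0686, 0.0874]
tcp_rot: [0.994, 0.113, -0.0, -0.0]
wrist_force: [0.3, -1.1, -1.6]
gripper_width: 0.015
```

```bash
python3 -c "
from h import *
tipm(.0782)"
```

```text
t 27.5 p [ 0.5049 -0.0686  0.0874] yaw 12.92 z [-0.  0. -1.] F [ 0.3 -1.1 -1.6] w 0.015 q6 [-0.14  0.32 -0.33  0.92  0.    2.78]
tip mould mm 0.03 -22.09 z 36.9
```

servo_tool --linear '[[-0.0003, 0.00095, 0], [0, 0, 0]]' --delta_rot '[[0, 0, 0], [0, 0, 0]]' --claw '[0.1, 0.1]'

```text
time_s: 27.7
position: [0.5049, -0.0696, 0.0874]
tcp_rot: [0.994, 0.113, -0.0, -0.0]
wrist_force: [-0.5, -0.0, -1.3]
gripper_width: 0.0156
```

servo_tool --linear '[[-0.0002, 0.0007, 0], [0, 0, 0]]' --delta_rot '[[0, 0, 0], [0, 0, 0]]' --claw '[0.1, 0.1]'

```text
time_s: 27.9
position: [0.5049, -0.07, 0.0874]
tcp_rot: [0.994, 0.113, 0.0, -0.0]
wrist_force: [0.4, 2.4, -1.4]
gripper_width: 0.0152
```

```bash
python3 -c "
from h import *
tipm(.0782)"
```

```text
t 27.9 p [ 0.5049 -0.07    0.0874] yaw 12.94 z [ 0.e+00  7.e-04 -1.e+00] F [ 0.4  2.4 -1.4] w 0.0152 q6 [-0.14  0.32 -0.33  0.92  0.    2.78]
tip mould mm 0.1 -23.42 z 36.89
```

Second wall at 2.4 N, so the y estimate is within 0.4 mm. Backing to centre, then the last straight.

servo_tool --linear '[[0.0005, -0.0016, 0], [0.0005, -0.0016, 0], [0.00143, 0.00047, 0], [0.00143, 0.00047, 0], [0.00143, 0.00047, 0], [0.00143, 0.00047, 0], [0.00143, 0.00047, 0], [0.00143, 0.00047, 0], [0.00143, 0.00047, 0], [0.00143, 0.00047, 0], [0.00143, 0.00047, 0], [0.00143, 0.00047, 0], [0.00143, 0.00047, 0], [0.00143, 0.00047, 0], [0.00143, 0.00047, 0], [0.00143, 0.00047, 0], [0.00143, 0.00047, 0], [0.00143, 0.00047, 0], [0.00143, 0.00047, 0], [0.00143, 0.00047, 0]]' --delta_rot '[[0, 0, 0], [0, 0, 0], [0, 0, 0], [0, 0, 0], [0, 0, 0], [0, 0, 0], [0, 0, 0], [0, 0, 0], [0, 0, 0], [0, 0, 0], [0, 0, 0], [0, 0, 0], [0, 0, 0], [0, 0, 0], [0, 0, 0], [0, 0, 0], [0, 0, 0], [0, 0, 0], [0, 0, 0], [0, 0, 0]]' --claw '[0.1, 0.1, 0.1, 0.1, 0.1, 0.1, 0.1, 0.1, 0.1, 0.1, 0.1, 0.1, 0.1, 0.1, 0.1, 0.1, 0.1, 0.1, 0.1, 0.1]'

```text
time_s: 29.9
position: [0.5322, -0.0694, 0.0874]
tcp_rot: [0.994, 0.113, -0.0, -0.0]
wrist_force: [-0.0, -0.2, -2.0]
gripper_width: 0.0152
```

```bash
python3 -c "
from h import *
tipm(.0782)"
```

```text
t 29.9 p [ 0.5322 -0.0694  0.0874] yaw 12.93 z [-1.e-04  1.e-04 -1.e+00] F [-0.  -0.2 -2. ] w 0.0152 q6 [-0.13  0.36 -0.27  0.94  0.    2.79]
tip mould mm 27.24 -20.48 z 36.89
```

servo_tool --linear '[[0.00143, 0.00047, 0], [0.00143, 0.00047, 0], [0.00143, 0.00047, 0], [0.00143, 0.00047, 0], [0.00143, 0.00047, 0], [0.00143, 0.00047, 0], [0.00143, 0.00047, 0], [0.00143, 0.00047, 0], [0.00143, 0.00047, 0], [0.00143, 0.00047, 0], [0.00143, 0.00047, 0], [0.00143, 0.00047, 0], [0.00143, 0.00047, 0], [0.00143, 0.00047, 0], [0.00143, 0.00047, 0], [0.00143, 0.00047, 0], [0.00143, 0.00047, 0], [0.00143, 0.00047, 0], [0.00143, 0.00047, 0], [0.00143, 0.00047, 0]]' --delta_rot '[[0, 0, 0], [0, 0, 0], [0, 0, 0], [0, 0, 0], [0, 0, 0], [0, 0, 0], [0, 0, 0], [0, 0, 0], [0, 0, 0], [0, 0, 0], [0, 0, 0], [0, 0, 0], [0, 0, 0], [0, 0, 0], [0, 0, 0], [0, 0, 0], [0, 0, 0], [0, 0, 0], [0, 0, 0], [0, 0, 0]]' --claw '[0.1, 0.1, 0.1, 0.1, 0.1, 0.1, 0.1, 0.1, 0.1, 0.1, 0.1, 0.1, 0.1, 0.1, 0.1, 0.1, 0.1, 0.1, 0.1, 0.1]'

```text
time_s: 31.9
position: [0.5622, -0.0722, 0.0874]
tcp_rot: [0.994, 0.113, -0.0, -0.0]
wrist_force: [0.7, -0.3, -0.8]
gripper_width: 0.0149
```

servo_tool --linear '[[0.00143, 0.00047, 0], [0.00143, 0.00047, 0], [0.00143, 0.00047, 0], [0.00143, 0.00047, 0], [0.00143, 0.00047, 0], [0.00143, 0.00047, 0], [0.00143, 0.00047, 0], [0.00143, 0.00047, 0], [0.00143, 0.00047, 0], [0, 0, 0]]' --delta_rot '[[0, 0, 0], [0, 0, 0], [0, 0, 0], [0, 0, 0], [0, 0, 0], [0, 0, 0], [0, 0, 0], [0, 0, 0], [0, 0, 0], [0, 0, 0]]' --claw '[0.1, 0.1, 0.1, 0.1, 0.1, 0.1, 0.1, 0.1, 0.1, 0.1]'

```text
time_s: 32.9
position: [0.5758, -0.0735, 0.0874]
tcp_rot: [0.994, 0.113, 0.0, -0.0]
wrist_force: [0.5, -0.6, -1.4]
gripper_width: 0.0154
```

```bash
python3 -c "
from h import *
tipm(.0782);st([.5502,-.2546,.1571])"
```

```text
t 32.9 p [ 0.5758 -0.0735  0.0874] yaw 12.93 z [ 1.e-04  0.e+00 -1.e+00] F [ 0.5 -0.6 -1.4] w 0.0154 q6 [-0.13  0.43 -0.16  0.99  0.    2.79]
tip mould mm 71.05 -20.65 z 36.91
t 32.9 p [ 0.5758 -0.0735  0.0874] yaw 12.93 z [ 1.e-04  0.e+00 -1.e+00] F [ 0.5 -0.6 -1.4] w 0.0154 q6 [-0.13  0.43 -0.16  0.99  0.    2.79]
tool delta [-0.0655  0.1708 -0.0697]
```

Seam done. Lifting and returning to the recorded pick-up pose.

servo_tool --linear '[[0, 0, -0.01], [0, 0, -0.02], [0, 0, -0.02], [0, 0, -0.0197], [-0.004, 0.01, 0], [-0.0087, 0.0228, 0], [-0.0087, 0.0228, 0], [-0.0087, 0.0228, 0], [-0.0087, 0.0228, 0], [-0.0087, 0.0228, 0], [-0.0087, 0.0228, 0], [-0.0063, 0.017, 0], [-0.003, 0.007, 0], [0, 0, 0], [0, 0, 0]]' --delta_rot '[[0, 0, 0], [0, 0, 0], [0, 0, 0], [0, 0, 0], [0, 0, 0], [0, 0, 0], [0, 0, 0], [0, 0, 0], [0, 0, 0], [0, 0, 0], [0, 0, 0], [0, 0, 0], [0, 0, 0], [0, 0, 0], [0, 0, 0]]' --claw '[0.1, 0.1, 0.1, 0.1, 0.1, 0.1, 0.1, 0.1, 0.1, 0.1, 0.1, 0.1, 0.1, 0.1, 0.1]'

```text
time_s: 34.4
position: [0.5498, -0.254, 0.1569]
tcp_rot: [0.994, 0.113, -0.0, -0.0]
wrist_force: [-0.7, 0.6, -1.3]
gripper_width: 0.0149
```

```bash
python3 -c "
from h import *
st([.5502,-.2546,.0671])"
```

```text
t 34.4 p [ 0.5498 -0.254   0.1569] yaw 12.93 z [-4.e-04  6.e-04 -1.e+00] F [-0.7  0.6 -1.3] w 0.0149 q6 [-0.43  0.42  0.02  1.17  0.    2.48]
tool delta [0.0003 0.0007 0.0898]
```

servo_tool --linear '[[0.0003, 0.0005, 0.01], [0, 0, 0.015], [0, 0, 0.015], [0, 0, 0.015], [0, 0, 0.01], [0, 0, 0.007], [0, 0, 0.005], [0, 0, 0.004], [0, 0, 0.003], [0, 0, 0.002], [0, 0, 0.0015], [0, 0, 0]]' --delta_rot '[[0, 0, 0], [0, 0, 0], [0, 0, 0], [0, 0, 0], [0, 0, 0], [0, 0, 0], [0, 0, 0], [0, 0, 0], [0, 0, 0], [0, 0, 0], [0, 0, 0], [0, 0, 0]]' --claw '[0.1, 0.1, 0.1, 0.1, 0.1, 0.1, 0.1, 0.1, 0.1, 0.1, 0.1, 0.1]'

```text
time_s: 35.6
position: [0.5503, -0.255, 0.0696]
tcp_rot: [0.994, 0.113, 0.0, -0.0]
wrist_force: [0.6, 0.2, -0.9]
gripper_width: 0.0152
```

servo_tool --linear '[[0, 0, 0.001], [0, 0, 0.0007], [0, 0, 0]]' --delta_rot '[[0, 0, 0], [0, 0, 0], [0, 0, 0]]' --claw '[0.1, 0.1, 0.1]'

```text
time_s: 35.9
position: [0.5503, -0.255, 0.0679]
tcp_rot: [0.994, 0.113, -0.0, -0.0]
wrist_force: [-0.2, -0.4, -0.8]
gripper_width: 0.0147
```

servo_tool --linear '[[0, 0, 0.0006], [0, 0, 0]]' --delta_rot '[[0, 0, 0], [0, 0, 0]]' --claw '[0.1, 0.1]'

```text
time_s: 36.1
position: [0.5503, -0.2549, 0.0672]
tcp_rot: [0.994, 0.113, -0.0, -0.0]
wrist_force: [-0.2, 0.1, -1.8]
gripper_width: 0.0154
```

servo_tool --linear '[[0, 0, 0.0006], [0, 0, 0]]' --delta_rot '[[0, 0, 0], [0, 0, 0]]' --claw '[0.1, 0.1]'

```text
time_s: 36.3
position: [0.5503, -0.2549, 0.0671]
tcp_rot: [0.994, 0.113, 0.0, 0.0]
wrist_force: [-1.8, 1.4, 3.7]
gripper_width: 0.015
```

Seated at the same height. Releasing and retreating clear of the view.

servo_tool --linear '[[0, 0, 0], [0, 0, 0], [0, 0, 0], [0, 0, 0], [0, 0, 0], [0, 0, 0], [0, 0, 0], [0, 0, 0], [0, 0, -0.01], [0, 0, -0.02], [0, 0, -0.03], [0, 0, -0.03], [0, 0, -0.03], [-0.02, 0.01, -0.02], [-0.03, 0.015, 0], [-0.03, 0.015, 0], [-0.03, 0.015, 0], [-0.03, 0.015, 0], [0, 0, 0]]' --delta_rot '[[0, 0, 0], [0, 0, 0], [0, 0, 0], [0, 0, 0], [0, 0, 0], [0, 0, 0], [0, 0, 0], [0, 0, 0], [0, 0, 0], [0, 0, 0], [0, 0, 0], [0, 0, 0], [0, 0, 0], [0, 0, 0], [0, 0, 0], [0, 0, 0], [0, 0, 0], [0, 0, 0], [0, 0, 0]]' --claw '[0.22, 0.25, 0.3, 0.5, 0.7, 0.9, 1, 1, 1, 1, 1, 1, 1, 1, 1, 1, 1, 1, 1]'

```text
time_s: 38.2
position: [0.4269, -0.3564, 0.2077]
tcp_rot: [0.994, 0.111, -0.0, 0.0]
wrist_force: [0.3, -0.1, -0.3]
gripper_width: 0.0853
```

Run:
```python
from h import *
st()
o={}
for n in("top","scene"):
    im,d=vision.snapshot(n);o[n]=im;w=cloud(n,d);hsv=cv2.cvtColor(im,cv2.COLOR_RGB2HSV)
    m=(np.hypot(w[...,0]-.55,w[...,1]+.254)<.11)&(w[...,2]>.072)&(w[...,2]<.086)&(hsv[...,1]>90)
    f=np.load(f"pics/{n}0.npz");w0=cloud(n,f["d"])
    for W_,H in((w0,cv2.cvtColor(f["im"],cv2.COLOR_RGB2HSV)),(w,hsv)):
        m=(np.hypot(W_[...,0]-.55,W_[...,1]+.254)<.11)&(W_[...,2]>.072)&(W_[...,2]<.086)&(H[...,1]>90);print(n,m.sum(),W_[m].mean(0).round(4))
a=cv2.resize(o["top"][90:290,90:420][...,::-1],(660,400),interpolation=2);b=cv2.resize(o["scene"][120:270,130:400][...,::-1],(330,183),interpolation=2)
c=cv2.resize(o["scene"][155:215,140:200][...,::-1],(183,183),interpolation=2)
bot=np.zeros((183,660,3),np.uint8);bot[:,:330]=b;bot[:,340:523]=c
cv2.imwrite("pics/final.png",np.vstack([a,bot]))
```

```text
t 38.2 p [ 0.4269 -0.3564  0.2077] yaw 12.74 z [-2.e-04 -9.e-04 -1.e+00] F [ 0.3 -0.1 -0.3] w 0.0853 q6 [-0.7   0.31 -0.02  1.25 -0.    2.22]
top 323 [ 0.5561 -0.2516  0.0791]
top 318 [ 0.5574 -0.2534  0.0792]
scene 122 [ 0.5613 -0.2478  0.0769]
scene 124 [ 0.5629 -0.2489  0.077 ]
```

View pics/final.png

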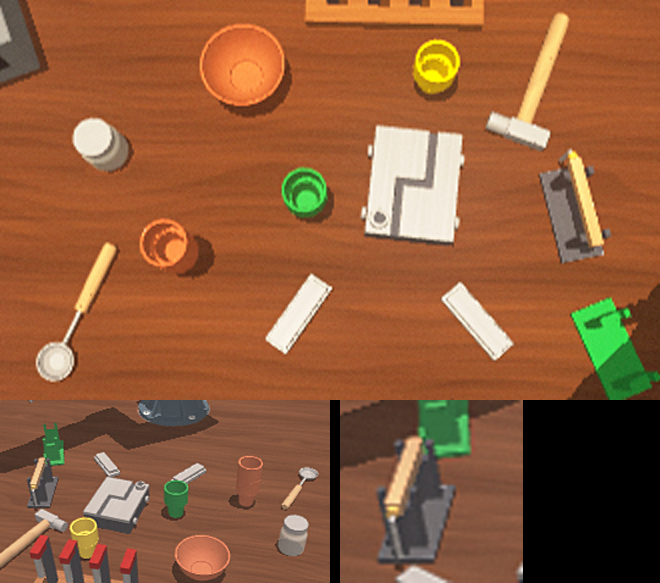

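The scraper lies in both notches of the dark rest with its hook hanging down. The pot is nested upright, and the other things have not moved. Handing in.

```bash
python3 -c "
from cell import manip
print(manip.job_done())"
```

```text
the job is handed in; nothing more can be done
None
```

The job was handed in at about 38 s of the 69 s allowed, and all three parts were done in the order asked. No verdict was reported.

- **Nesting:** The pot was lowered into the base pot until it touched at about 6 N, then released. The rim measured about 0.128 m high (43 + 85 mm expected), level and centred.
- **Scraping:** I touched the groove floor first at about 2 N, then ran the tip about 1 mm above it at roughly 15 mm/s. It went from x of about −70 mm through both corners to +71 mm in the mould frame. I touched the wall lightly once at each corner (3.5 N and 2.4 N) to find the tip's exact position; these were the highest side forces I read.
- **Scraper returned:** The handle is back in both notches with the hook hanging down, within about 2 mm of where it started and at the same height.
- **Other objects:** The final picture shows nothing else visibly moved.

**Disagreement:** The two cameras disagreed by about 2.6 mm on where the seam lies in y. I used their relative reading, and the touches agreed to about 0.5 mm in y. The first estimate of how far the tip sits ahead of the gripper (80 mm) was about 2 mm too long and was corrected to 78 mm at the first corner.

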